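# Shim the rocking sampling pump

## Task

The stainless sampling pump rocks because the foot on its outrigger nearest the far edge of the bench stands clear of the plate beneath it. Slide the white packing shims lengthwise under that foot, each gently home against the stop behind it, stacking them until the pump no longer rocks, then press down firmly, but not roughly, for a moment on the black cap above that foot to prove it. Do not shove the pump along, leave the other things on the bench alone, and let go of everything at the end.

Things in the scene. Friction and masses are not known exactly. Their poses are not given: they have to be found in the camera images.
- pump: loose stainless pump, about 2.5 kg, on four feet. Origin on the bench exactly under the short foot, z up. The housing spans x -188 to +28, y -312 to -76 mm, z 49 to 164 mm (bail handle to 194). It stands level on three sound feet, the short foot in the air; pressing the short foot with 3 to 5 N rocks it down onto what is beneath, and it rocks back when released. Shims go in along -y, from the open +y side
- foot (a point): centre of the underside of the short foot, a black rubber disc 24 mm across, 10 mm thick, 17.2 mm above the bench at rest; axes as the pump's. Under it a dark steel plate is fixed to the bench, 28 mm wide (x), from 20 mm behind the foot's centre (-y) to 74 mm before it (+y), 4 or 10 mm thick (not told which): two shims or one fill the gap, with about 1.2 mm to spare
- cap (a point): centre of the top of the black round cap right above the short foot, 28 mm across, 66 mm above the bench at rest: the place to press, and hold a moment, with about 10 to 20 N; the pump no longer rocks if the foot gives less than 3 mm
- sound_foot (a point): underside of the sound foot on the other outrigger, on the bench, 160 mm from the short foot (-x). Both outriggers are flat bars 24 mm wide, 44 to 54 mm above the bench, that stick out of the housing to y = +17 mm, with a cap on top up to 66 mm
- stop: dark steel stop fixed to the bench behind the short foot, 30 mm wide (x), 26 mm high; origin on the bench under the foot's centre, axes as the pump's. Its face is 20 mm behind that (-y): the end of a shim is pushed against it, so that the shim's centre comes to lie at y = +35 mm. Rigid: push with 3 to 10 N; over 25 N is too rough
- shim_a: one of three identical white plastic packing shims, flat plates 110 mm long (its y axis), 36 mm wide (its x axis), 6 mm thick (z), 35 g, edges slightly rounded. Its origin is the centre of the plate (3 mm above the bench at the start). Either end may go in first, either face up
- shim_b: one of three identical white plastic packing shims, flat plates 110 mm long (its y axis), 36 mm wide (its x axis), 6 mm thick (z), 35 g, edges slightly rounded. Its origin is the centre of the plate (3 mm above the bench at the start). Either end may go in first, either face up
- shim_c: one of three identical white plastic packing shims, flat plates 110 mm long (its y axis), 36 mm wide (its x axis), 6 mm thick (z), 35 g, edges slightly rounded. Its origin is the centre of the plate (3 mm above the bench at the start). Either end may go in first, either face up
- screwdriver: a screwdriver lying on the bench; to be left alone
- wrench: a steel wrench lying on the bench; to be left alone
- bottle: a white plastic bottle, 170 mm high, 64 mm across; to be left alone
- jar: a glass jar, 60 mm high, 56 mm across; to be left alone
- filter: a white plastic filter capsule, 75 mm high, 64 mm across; to be left alone
- dishes: a flat stack of clear dishes, 30 mm high, 90 mm across; to be left alone
Things that resemble listed ones, but are neither listed nor needed, are in the scene too. What is shaped like the shim_b but pink or purple is not meant.

How it is judged:
By the outcome, as a careful person would: the job done as asked, in the order asked, and still so for the second after the job is handed in, with the robot touching nothing.
It also fails if it takes over 67 s, if anything falls off the work surface, if the arm or the gripper's body presses on something with over 40 N, if the wrist force passes 120 N, or if a joint passes its speed limit or range.

## Robot

A 7-joint arm with a two-finger parallel gripper is mounted at the origin on the work surface. World frame = base frame: x ahead of the robot, y to its left, z up, the work surface at z = 0. Lengths are in m, angles in degrees, forces in N, time in s.
With the tool pointing down it reaches from about 0.425 to 0.875 m from the base axis. Payload 4.7 kg.
Tool frame: the origin (TCP) lies midway between the tips of the shut fingers; the grasp point (between the pads) lies 19 mm behind it; z points along the fingers, y is the direction in which the jaws open and shut (so a half turn about z gives the same grasp; the last joint's range is limited). The gripper opens to 87 mm and grips with 3 to 60 N. Pads are 19 mm wide; open, the fingers measure 117 mm over their backs; the gripper's body (75 mm by 190 mm) begins 51 mm behind the grasp point.
Start: joints at [-68.635, 18.392, -4.016, 83.108, 1.295, 78.541, -3.26], TCP at [0.228, 0.609, 0.223] pointing down, gripper open.
Joint ranges: [-163.93, 163.93], [-17.29, 119.83], [-79.2, 71.16], [3.27, 140.29], [-89.18, 269.18], [5.43, 117.66], [-154.24, 154.24]. Speed limits (degrees/s): [147.25, 147.25, 180, 180, 180, 180, 180].

## Interface

Orientations are given as [roll, pitch, yaw] about the fixed x, y, z axes, in that order (R = Rz(yaw) Ry(pitch) Rx(roll)).
In Python, from cell import env gives the robot as it stands. The module is installed in compiled form; this text tells all that it offers.
- The arm moves only by the tool servo_tool, never from a script. Its argument "plan" is a list of rows, each a list of 3 entries, a list of its own where there are three numbers: the opening, from 0 (shut) to 1 (fully open), then the shift along the tool's x, y, z in cm, then the turn, a rotation vector about the tool's x, y, z in degrees. A call has 1 to 20 rows; each row shifts and turns the pose as measured when the row begins, along the tool's axes as they then stand; what a row does not reach is not made up. A row lasts 1/12 s, in which the tool goes at most 41.7 mm and 7.16 degrees, less where a joint would pass 70% of its speed; a pose out of reach is approached as far as the arm can. A call is refused whole if a number of a shift passes 4.17 or a number of a turn 7.16, either way. A call with a gripper value outside its range is refused whole. The fingers move at their own pace and stop on an object; "force" is the grip in N (left out, the last holds). Time passes only in rows, so rows that do not move let the fingers close. It gives the time, the measured TCP pose, the force and the opening at its end, in the units of the state.
- env.get_obs(): the state, without advancing time (a new reading comes with each control period).
- env.read_camera(name): name is "side" or "top"; returns a dict with "image" (384x512x3 uint8, blue, green, red), "fx", "fy", "cx", "cy" (pixels), "k1" (the pictures are not rectified: a ray, as slopes to the right and down, at radius r is drawn at 1 + k1 r^2 times it, then the intrinsics apply), "rvec" (rotation vector, rad) and "tvec" (3), from world to camera coordinates, as OpenCV has them. Camera axes: x right, y down, z forward; pixel columns grow to the right and rows downward; lengths in m; the calibration is good to about 2 mm. A picture is of the moment at which its call begins. There is no depth.
- env.sign_off(): hands the job in, once; it reports no verdict.
The state is a dict: "time_s": time; "qpos": joint angles; "joint_velocities": joint speeds; "effort": joint torques, N m; "tool_pos": TCP position; "tool_rot": TCP orientation; "force": force on the tool from outside, world axes, zero at the start; "wrist_torque": the same for the moment, N m; "grip_width": finger opening in m.
Only numpy, scipy, OpenCV 4.12 (cv2) and the standard library are available. Lean on these libraries where they do the work, as an engineer would, in place of code of your own. Each camera call takes 0.05 s, during which the arm holds its last target. There are 200 camera calls.

## Working session

There is one attempt and no reset: what is moved stays moved. The work goes in short steps, Python scripts to look and compute and a tool call to move; the robot and the scene stay as the last step left them, time stands still between calls to the robot, and variables do not carry over. Pictures are saved under pics/ and viewed, about 8 in all and at most 12, crops included, and the job is handed in when it is done.

Besides the shell and the picture viewer there is one more tool, called after ">>>" in YAML: its name, and indented under it one key for each argument. servo_tool: Moves the arm, as the interface text tells. Its arguments: {"type":"object","properties":{"plan":{"type":"array"},"force":{"type":"number"}},"required":["plan"]}

```bash
mkdir -p pics; cat > h.py <<'E'
import numpy as np, cv2
from cell import env
def shot(name):
    return env.read_camera(name)
def K(c): return np.array([[c["fx"],0,c["cx"]],[0,c["fy"],c["cy"]],[0,0,1.]])
def ray(c,uv):
    uv=np.array(uv,float).reshape(-1,2)
    d=(uv-[c["cx"],c["cy"]])/[c["fx"],c["fy"]]
    s=d.copy()
    for _ in range(20): s=d/(1+c["k1"]*(s**2).sum(1,keepdims=True))
    R,_=cv2.Rodrigues(np.array(c["rvec"],float)); t=np.array(c["tvec"],float).reshape(3)
    return -R.T@t, np.c_[s,np.ones(len(s))]@R
def onplane(c,uv,z):
    o,d=ray(c,uv); return o+d*((z-o[2])/d[:,2])[:,None]
def proj(c,P):
    P=np.array(P,float).reshape(-1,3); R,_=cv2.Rodrigues(np.array(c["rvec"],float))
    q=P@R.T+np.array(c["tvec"],float).reshape(3); s=q[:,:2]/q[:,2:]
    s=s*(1+c["k1"]*(s**2).sum(1,keepdims=True)); return s*[c["fx"],c["fy"]]+[c["cx"],c["cy"]]
E
python3 - <<'E'
from h import *
import pickle
for n in ("top","side"):
    c=shot(n); cv2.imwrite(f"pics/{n}0.png",cv2.resize(c["image"],None,fx=1.5,fy=1.5)); pickle.dump(c,open(n+"0.pkl","wb"))
    o,_=ray(c,[[256,192]]); print(n,o,c["fx"],c["k1"], onplane(c,[[256,192],[0,0],[511,0],[511,383],[0,383]],0).round(3).tolist())
print(env.get_obs())
E
```

```text
top [0.41957085 0.18619846 1.12173294] 407.26221628978453 -0.04784229186338701 [[0.547, 0.165, 0.0], [1.135, 0.919, 0.0], [1.128, -0.625, 0.0], [0.008, -0.528, 0.0], [0.041, 0.862, 0.0]]
side [ 0.09691272 -0.34902286  0.85798554] 417.25016890891806 -0.028937836244642356 [[0.511, 0.226, 0.0], [0.303, 1.837, 0.0], [2.04, 0.382, 0.0], [0.6, -0.468, 0.0], [-0.18, 0.159, 0.0]]
{'time_s': 0.1, 'qpos': array([-68.63477205,  18.43632563,  -4.01558467,  83.16791457,
         1.29443595,  78.54045034,  -3.25971128]), 'joint_velocities': array([-0.08168829, -0.10769459, -0.06554975, -0.20915646, -0.0034581 ,
        0.01071018,  0.06801987]), 'effort': array([-1.52525549e-04, -4.92571235e+01, -4.05798331e-01, -3.13397849e+01,
       -6.41973526e-02,  3.94578825e-02,  6.03315380e-05]), 'tool_pos': array([0.22811315, 0.60813046, 0.22155371]), 'tool_rot': array([-1.79900510e+02,  4.84809291e-03,  1.59444598e+02]), 'force': array([0.23629422, 0.20804572, 0.04748367]), 'wrist_torque': array([-0.00564322,  0.01814696, -0.00076989]), 'grip_width': 0.08692697063465035}
```

View pics/top0.png

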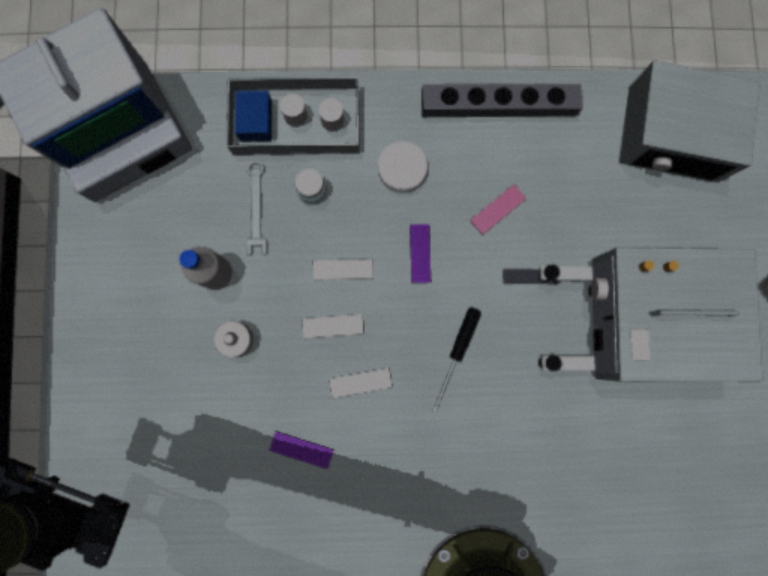

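View pics/side0.png

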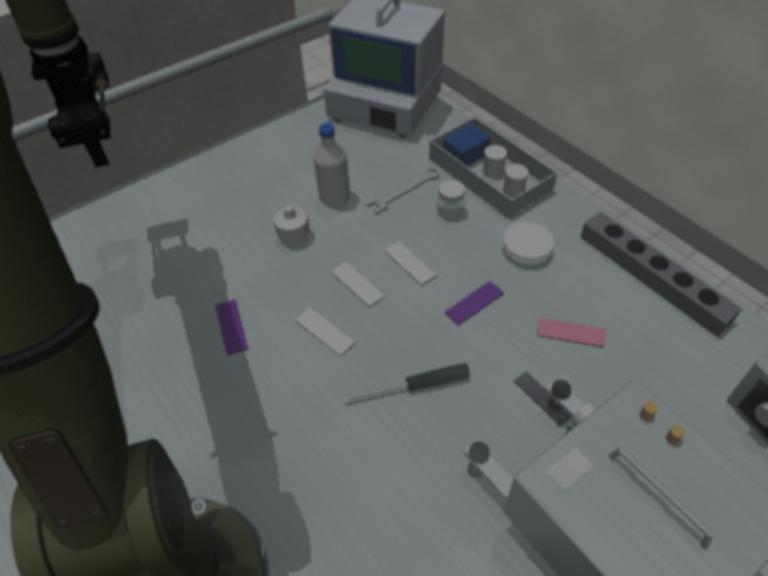

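The top view (768x576) shows far = up and robot left = image left. White shim candidates are at (343,269), (333,326) and (360,382). The look-alikes to avoid are purple at (421,253) and (302,450), and pink at (498,210). The short foot's outrigger has its cap at (551,272) with the dark plate at (503–545,276). The sound foot's cap is at (551,362). The side view agrees: white shims at (410,262), (357,284) and (325,331), cap at (561,390), plate at (540,398).

```bash
cat >> h.py <<'E'
def shims(c,z=.006,lo=130,name=None):
    im=c["image"]; hsv=cv2.cvtColor(im,cv2.COLOR_BGR2HSV)
    m=((hsv[...,2]>lo)&(hsv[...,1]<40)).astype(np.uint8)*255
    m=cv2.morphologyEx(m,cv2.MORPH_OPEN,np.ones((3,3)))
    out=[]
    for k in cv2.findContours(m,cv2.RETR_EXTERNAL,cv2.CHAIN_APPROX_NONE)[0]:
        if cv2.contourArea(k)<150: continue
        w=onplane(c,k.reshape(-1,2),z)[:,:2]
        (x,y),(a,b),th=cv2.minAreaRect((w*1000).astype(np.float32))
        if not(95<max(a,b)<130 and 25<min(a,b)<48): continue
        bx=cv2.boxPoints(((x,y),(a,b),th)); e=bx[1]-bx[0]; f=bx[2]-bx[1]
        l=e if np.hypot(*e)>np.hypot(*f) else f
        out.append((round(x,1),round(y,1),round(max(a,b)),round(min(a,b)),round(np.degrees(np.arctan2(l[1],l[0]))%180,1),k.reshape(-1,2).mean(0).round().tolist()))
    return out
E
python3 - <<'E'
from h import *
import pickle
T=pickle.load(open("top0.pkl","rb")); S=pickle.load(open("side0.pkl","rb"))
print([T["image"][y,x].tolist() for x,y in [(228,179),(222,217),(240,254),(250,190),(345,184),(367,182)]])
for lo in (110,130,150): 
    print(lo,shims(T,lo=lo)); print(shims(S,lo=lo))
def crop(c,x,y,w,h,s): return cv2.resize(c["image"][y:y+h,x:x+w],None,fx=s,fy=s,interpolation=cv2.INTER_CUBIC)
a=crop(T,195,165,215,105,3.7); b=crop(S,195,150,215,105,3.7)
cv2.imwrite("pics/c1.png",cv2.resize(np.vstack([a,b]),(740,590*740//795) if 0 else (760,int(760*(a.shape[0]*2)/a.shape[1]*0.8))))
cv2.imwrite("pics/c2.png",np.hstack([crop(T,325,165,78,90,5),crop(S,300,235,110,90,5)][:2])[:, :800])
E
```

```text
[[149, 149, 150], [150, 147, 150], [152, 150, 152], [134, 133, 125], [52, 49, 48], [9, 7, 7]]
110 []
[]
130 [(393.2, 708.9, 124, 27, np.float32(89.4), [56.0, 252.0]), (387.9, -39.0, 122, 26, np.float32(83.8), [329.0, 248.0])]
[(375.1, 214.5, 107, 33, np.float32(99.5), [217.0, 220.0]), (479.3, 263.8, 106, 33, np.float32(93.3), [238.0, 188.0]), (583.6, 244.6, 107, 33, np.float32(90.3), [273.0, 174.0])]
150 []
[]
```

View pics/c2.png

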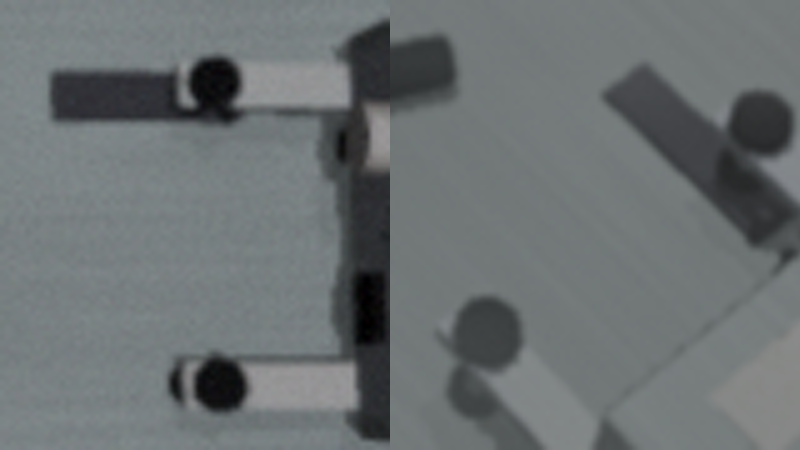

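The crop shows the short foot's cap at top-view pixel (368,181.6) and side-view pixel (374.4,259.8), with the plate running out in front of it. The sound cap is at (369,242) and (319.6,301.6).

```bash
python3 - <<'E'
from h import *
import pickle
T=pickle.load(open("top0.pkl","rb")); S=pickle.load(open("side0.pkl","rb"))
T["image"]=cv2.GaussianBlur(T["image"],(3,3),0)
print(shims(T,lo=141))
r=lambda a:(a*1000).round(1).tolist()
print("cap",r(onplane(T,[[368,181.6],[369,242]],.066)),r(onplane(S,[[374.4,259.8],[319.6,301.6]],.066)))
for z in (.004,.010): print("plate end",z,r(onplane(T,[[335.4,179.4],[335.4,189]],z)),r(onplane(S,[[342.6,254.2],[351,247.8]],z)))
E
```

```text
[(375.1, 212.0, 104, 32, np.float32(98.8), [240.0, 255.0]), (480.1, 262.4, 106, 34, np.float32(93.5), [221.0, 217.0]), (582.6, 242.4, 105, 31, np.float32(89.2), [228.0, 179.0])]
cap [[563.0, -129.6, 66.0], [404.6, -125.0, 66.0]] [[561.3, -131.1, 66.0], [402.7, -126.7, 66.0]]
plate end 0.004 [[578.9, -56.5, 4.0], [552.0, -55.4, 4.0]] [[550.8, -56.3, 4.0], [578.9, -56.5, 4.0]]
plate end 0.01 [[578.1, -55.2, 10.0], [551.3, -54.1, 10.0]] [[547.6, -58.4, 10.0], [575.6, -58.6, 10.0]]
```

View pics/c1.png

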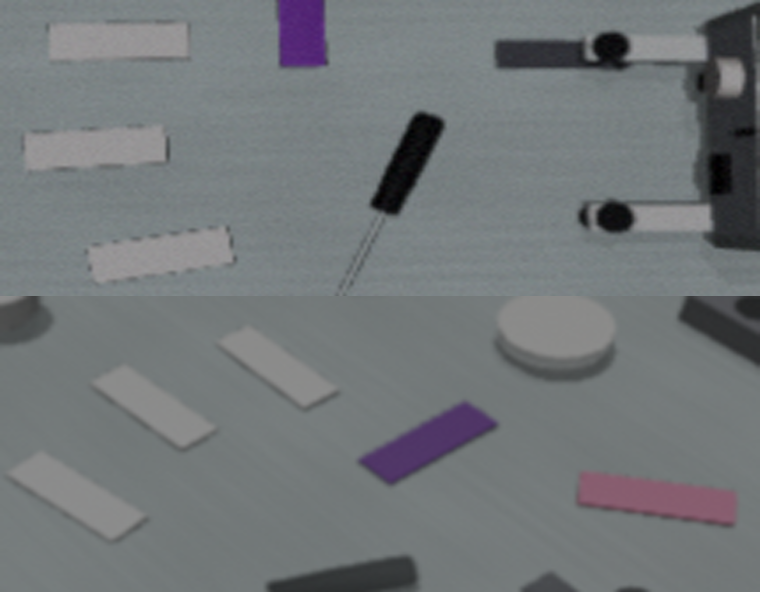

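Both views agree on a 4 mm plate, so two shims should be needed. I choose the white shims A (582.6,243) and B (480,263); the pink and purple ones are ruled out by colour. The foot is at about (562,-130), with pump yaw about -1.6°.

>>> servo_tool:
  plan:
    - [1,[0,0,0],[0,0,7]]
    - [1,[0,0,0],[0,0,7]]
    - [1,[0,0,0],[0,0,7]]
    - [1,[0,0,0],[0,0,7]]
    - [1,[0,0,0],[0,0,7]]
    - [1,[0,0,0],[0,0,7]]
    - [1,[0,0,0],[0,0,7]]
    - [1,[0,0,0],[0,0,7]]
    - [1,[0,0,0],[0,0,7]]
    - [1,[0,0,0],[0,0,6.4]]
  force: 15

```text
time_s: 0.93
tool_pos: [0.2269, 0.6046, 0.2145]
tool_rot: [-179.8, 0.8, 88.2]
force: [0.3, -1.4, -0.5]
grip_width: 0.0866
```

>>> servo_tool:
  plan:
    - [1,[-2.5,2.74,0],[0,0,0]]
    - [1,[-2.5,2.74,0],[0,0,0]]
    - [1,[-2.5,2.74,0],[0,0,0]]
    - [1,[-2.5,2.74,0],[0,0,0]]
    - [1,[-2.5,2.74,0],[0,0,0]]
    - [1,[-2.5,2.74,0],[0,0,0]]
    - [1,[-2.5,2.74,0],[0,0,0]]
    - [1,[-2.5,2.74,0],[0,0,0]]
    - [1,[-2.5,2.74,0],[0,0,0]]
    - [1,[-2.5,2.74,0],[0,0,0]]
    - [1,[-2.5,2.74,0],[0,0,0]]
    - [1,[-2.5,2.74,0],[0,0,0]]
    - [1,[-2.5,2.74,0],[0,0,0]]
    - [1,[0,0,0],[0,0,0]]

```text
time_s: 2.1
tool_pos: [0.5794, 0.2527, 0.2071]
tool_rot: [-179.2, 1.3, 88.5]
force: [0.2, -2.4, 0.6]
grip_width: 0.087
```

```bash
cat >> h.py <<'E'
from scipy.spatial.transform import Rotation as Rn
def delta(x,y,z,yaw):  # mm
    o=env.get_obs(); R=Rn.from_euler("xyz",o["tool_rot"],degrees=True)
    d=R.inv().apply(np.array([x,y,z])/1000-o["tool_pos"])*100
    w=(R.inv()*Rn.from_euler("xyz",[180,0,yaw],degrees=True)).as_rotvec(degrees=True)
    print("t",round(o["time_s"],2),"pos",(o["tool_pos"]*1000).round(1),"rot",o["tool_rot"].round(2),"F",o["force"].round(2),"w",round(o["grip_width"]*1000,1)); print("cm",d.round(2),"deg",w.round(2))
E
python3 -c "
from h import *
delta(583,281,60,89.7)"
```

```text
t 2.1 pos [579.4 252.7 207.1] rot [-179.22    1.35   88.55] F [ 0.24 -2.39  0.63] w 87.0
cm [ 3.18  0.49 14.64] deg [-0.79  1.34 -1.16]
```

>>> servo_tool:
  plan:
    - [1,[0.8,0.1,2.9],[-0.8,1.3,-1.2]]
    - [1,[0.8,0.1,2.9],[0,0,0]]
    - [1,[0.8,0.1,2.9],[0,0,0]]
    - [1,[0.8,0.1,2.9],[0,0,0]]
    - [1,[0,0,2.9],[0,0,0]]
    - [1,[0,0,0],[0,0,0]]
    - [1,[0,0,0],[0,0,0]]

```text
time_s: 2.68
tool_pos: [0.5873, 0.279, 0.0564]
tool_rot: [179.9, 0.1, 89.1]
force: [-0.2, 0.2, 1.4]
grip_width: 0.0871
```

```bash
python3 - <<'E'
from h import *
delta(583,281,1.5,89.7)
c=shot("top"); s=shot("side")
p=proj(c,[[.583,.281,.006],[.583,.243,.006]]); q=proj(s,[[.583,.281,.006],[.583,.243,.006]]); print(p,q)
f=lambda c,x,y,w,h:cv2.resize(c["image"][y:y+h,x:x+w],None,fx=4,fy=4)
cv2.imwrite("pics/g1.png",np.hstack([f(c,170,130,95,110),f(s,225,110,95,110)]))
E
```

```text
t 2.68 pos [587.3 279.   56.4] rot [1.7985e+02 8.0000e-02 8.9100e+01] F [-0.15  0.24  1.38] w 87.1
cm [ 0.2  -0.45  5.49] deg [ 0.15  0.08 -0.6 ]
[[213.99732382 179.54770333]
 [227.76087775 179.34794417]] [[264.27530312 166.1863057 ]
 [272.89823853 174.04173073]]
```

View pics/g1.png

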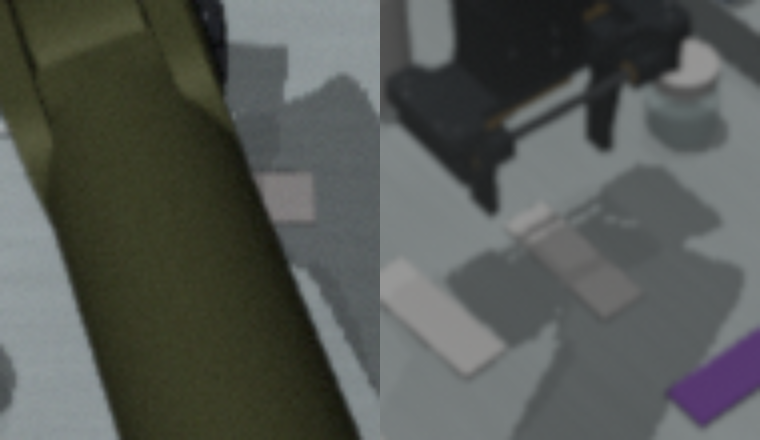

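The side crop shows the open fingers at about (485,205) and (600,140), straddling the outer end of shim A at about (530,215). I'll go down.

>>> servo_tool:
  plan:
    - [1,[0.2,-0.45,1.5],[0,0,-0.6]]
    - [1,[0,0,1.5],[0,0,0]]
    - [1,[0,0,1.0],[0,0,0]]
    - [1,[0,0,0.5],[0,0,0]]
    - [1,[0,0,0.2],[0,0,0]]
    - [1,[0,0,0],[0,0,0]]
    - [1,[0,0,0],[0,0,0]]

```text
time_s: 3.37
tool_pos: [0.5921, 0.2842, 0.0225]
tool_rot: [178.8, -0.6, 89.6]
force: [-0.1, -0.5, -0.1]
grip_width: 0.0873
```

```bash
python3 -c "
from h import *
delta(583,281,1.5,89.7)"
```

```text
t 3.37 pos [592.1 284.2  22.5] rot [178.77  -0.55  89.63] F [-0.09 -0.48 -0.12] w 87.3
cm [-0.34 -0.95  2.08] deg [ 1.23 -0.55 -0.08]
```

>>> servo_tool:
  plan:
    - [1,[-0.1,-0.3,0],[1.2,-0.5,0]]
    - [1,[-0.1,-0.3,0.3],[0,0,0]]
    - [1,[-0.1,-0.3,0.3],[0,0,0]]
    - [1,[0,0,0],[0,0,0]]

```text
time_s: 3.7
tool_pos: [0.5847, 0.2816, 0.0191]
tool_rot: [179.7, -0.2, 89.6]
force: [0.2, 0.1, -0.1]
grip_width: 0.0872
```

```bash
python3 -c "
from h import *
print(env.get_obs()['joint_velocities'].round(1),env.get_obs()['qpos'].round(1))
delta(583,281,1.5,89.7)"
```

```text
[ 0.  -0.4  0.1 -0.4 -0.  -0.3 -0. ] [-42.6  28.2  18.6  96.  -10.4  57.2 -20.9]
t 3.7 pos [584.7 281.6  19.1] rot [179.73  -0.18  89.59] F [ 0.17  0.11 -0.06] w 87.2
cm [-0.07 -0.17  1.76] deg [ 0.27 -0.18 -0.11]
```

>>> servo_tool:
  plan:
    - [1,[-0.05,-0.15,0.6],[0.2,-0.2,0]]
    - [1,[0,0,0.6],[0,0,0]]
    - [1,[0,0,0.4],[0,0,0]]
    - [1,[0,0,0.3],[0,0,0]]
    - [1,[0,0,0],[0,0,0]]

```text
time_s: 4.12
tool_pos: [0.5835, 0.2814, 0.0006]
tool_rot: [179.9, -0.1, 89.6]
force: [-0.3, -1.0, 3.5]
grip_width: 0.0872
```

```bash
python3 -c "
from h import *
delta(583,281,1.5,89.7)"
```

```text
t 4.12 pos [583.5 281.4   0.6] rot [ 1.7986e+02 -6.0000e-02  8.9590e+01] F [-0.31 -1.    3.52] w 87.2
cm [-0.04 -0.05 -0.09] deg [ 0.14 -0.06 -0.11]
```

>>> servo_tool:
  plan:
    - [1,[0,0,-0.15],[0,0,0]]
    - [0,[0,0,0],[0,0,0]]
    - [0,[0,0,0],[0,0,0]]
    - [0,[0,0,0],[0,0,0]]
    - [0,[0,0,0],[0,0,0]]
    - [0,[0,0,0],[0,0,0]]
    - [0,[0,0,0],[0,0,0]]
    - [0,[0,0,0],[0,0,0]]
  force: 20

```text
time_s: 4.78
tool_pos: [0.5825, 0.2813, 0.0005]
tool_rot: [180.0, -0.0, 89.6]
force: [0.5, 0.5, 0.9]
grip_width: 0.0482
```

```bash
python3 -c "
from h import *
delta(583,281,1.5,89.7)"
```

```text
t 4.78 pos [5.825e+02 2.813e+02 5.000e-01] rot [179.98  -0.    89.59] F [0.5  0.53 0.89] w 48.2
cm [-0.03  0.05 -0.1 ] deg [ 0.02 -0.   -0.11]
```

>>> servo_tool:
  plan:
    - [0,[0,0,-0.05],[0,0,0]]
    - [0,[0,0,0],[0,0,0]]
    - [0,[0,0,0],[0,0,0]]
    - [0,[0,0,0],[0,0,0]]

```text
time_s: 5.12
tool_pos: [0.5827, 0.2813, 0.001]
tool_rot: [180.0, -0.0, 89.6]
force: [-0.5, -0.2, 0.4]
grip_width: 0.0355
```

```bash
python3 -c "
from h import *
delta(583,281,80,89.7)"
```

```text
t 5.12 pos [582.7 281.3   1. ] rot [ 1.7995e+02 -1.0000e-02  8.9590e+01] F [-0.52 -0.2   0.35] w 35.5
cm [-0.03  0.04 -7.9 ] deg [ 0.05 -0.01 -0.11]
```

>>> servo_tool:
  plan:
    - [0,[0,0,-0.8],[0,0,0]]
    - [0,[0,0,-1.5],[0,0,0]]
    - [0,[0,0,-1.5],[0,0,0]]
    - [0,[0,0,-1.5],[0,0,0]]
    - [0,[0,0,-0.5],[0,0,0]]
    - [0,[0,0,0],[0,0,0]]

```text
time_s: 5.62
tool_pos: [0.582, 0.2804, 0.0617]
tool_rot: [-179.9, 0.1, 89.6]
force: [-0.2, 0.2, -0.2]
grip_width: 0.0357
```

>>> servo_tool:
  plan:
    - [0,[-1.0,-0.1,0],[0,0,0.2]]
    - [0,[-1.9,-0.1,0],[0,0,0.1]]
    - [0,[-1.9,-0.1,0],[0,0,0.1]]
    - [0,[-1.9,-0.1,0],[0,0,0.1]]
    - [0,[-1.9,-0.1,0],[0,0,0.1]]
    - [0,[-1.9,-0.1,0],[0,0,0.1]]
    - [0,[-1.9,-0.1,0],[0,0,0.1]]
    - [0,[-1.9,-0.1,0],[0,0,0.1]]
    - [0,[-1.9,-0.1,0],[0,0,0.1]]
    - [0,[-1.9,-0.1,0],[0,0,0.1]]
    - [0,[-1.9,-0.1,0],[0,0,0.1]]
    - [0,[-1.9,-0.1,0],[0,0,0.1]]
    - [0,[-1.5,-0.1,0],[0,0,0]]
    - [0,[-0.8,-0.1,0],[0,0,0]]
    - [0,[0,0,0],[0,0,0]]
    - [0,[0,0,0],[0,0,0]]

```text
time_s: 6.95
tool_pos: [0.5434, -0.0021, 0.0496]
tool_rot: [-178.6, 0.9, 87.1]
force: [-0.0, -0.4, -0.9]
grip_width: 0.0355
```

```bash
python3 -c "
from h import *
delta(565.5,-17,25,88.35)"
```

```text
t 6.95 pos [543.4  -2.1  49.6] rot [-178.59    0.87   87.06] F [-0.02 -0.41 -0.94] w 35.5
cm [-1.34  2.35  2.42] deg [-1.42  0.85 -1.3 ]
```

>>> servo_tool:
  plan:
    - [0,[-0.2,0.6,0.2],[-0.7,0.4,-0.6]]
    - [0,[-0.2,0.6,0.5],[-0.7,0.4,-0.6]]
    - [0,[-0.2,0.6,0.5],[0,0,0]]
    - [0,[-0.2,0.4,0.5],[0,0,0]]
    - [0,[0,0,0],[0,0,0]]
    - [0,[0,0,0],[0,0,0]]

```text
time_s: 7.45
tool_pos: [0.5649, -0.0067, 0.0298]
tool_rot: [-179.8, -0.1, 88.6]
force: [0.1, -0.5, -0.3]
grip_width: 0.0356
```

```bash
python3 - <<'E'
from h import *
delta(565.5,-17,5.5,88.35)
c=shot("top"); s=shot("side")
f=lambda c,x,y,w,h:cv2.resize(c["image"][y:y+h,x:x+w],None,fx=5,fy=5,interpolation=cv2.INTER_CUBIC)
cv2.imwrite("pics/g2.png",np.hstack([f(c,300,155,80,100),f(s,310,210,80,100)]))
E
```

```text
t 7.45 pos [564.9  -6.7  29.8] rot [-1.7984e+02 -8.0000e-02  8.8590e+01] F [ 0.13 -0.54 -0.33] w 35.6
cm [-1.04  0.09  2.43] deg [-0.16 -0.08  0.24]
```

View pics/g2.png

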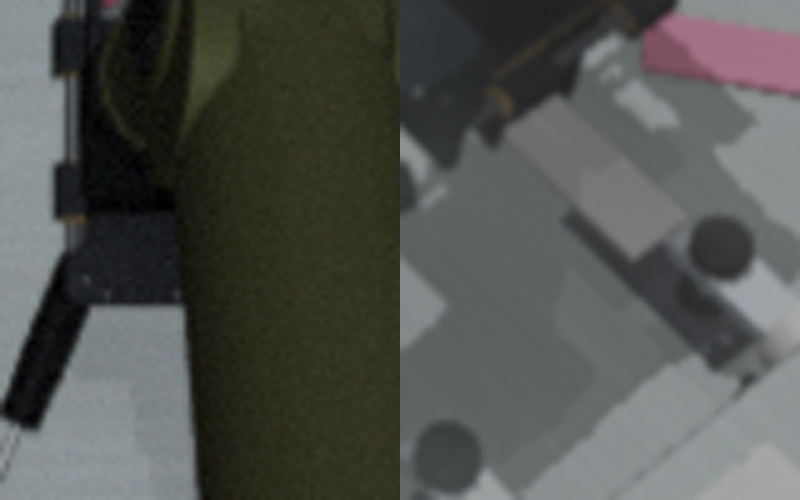

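The side crop shows shim A in the grip at (600,180), lined up with the dark plate and just in front of the cap at (720,245). I'll lower it.

>>> servo_tool:
  plan:
    - [0,[-0.4,0.05,0.8],[0,0,0.2]]
    - [0,[-0.4,0.05,0.8],[0,0,0]]
    - [0,[-0.2,0,0.5],[0,0,0]]
    - [0,[0,0,0.1],[0,0,0]]
    - [0,[0,0,0],[0,0,0]]

```text
time_s: 7.97
tool_pos: [0.5652, -0.0171, 0.0058]
tool_rot: [-179.8, -0.1, 88.4]
force: [-0.2, 0.0, -0.6]
grip_width: 0.0355
```

```bash
python3 -c "
from h import *
delta(565.5,-17,5.5,88.35)"
```

```text
t 7.97 pos [565.2 -17.1   5.8] rot [-1.7984e+02 -9.0000e-02  8.8420e+01] F [-0.23  0.03 -0.64] w 35.5
cm [0.01 0.03 0.03] deg [-0.16 -0.09  0.07]
```

No contact at 5.8 mm, which confirms the 4 mm plate. I'll slide in.

>>> servo_tool:
  plan:
    - [0,[-0.7,0.01,-0.03],[-0.1,-0.1,0]]
    - [0,[-0.7,0,0],[0,0,0]]
    - [0,[-0.7,0,0],[0,0,0]]
    - [0,[-0.7,0,0],[0,0,0]]
    - [0,[-0.3,0,0],[0,0,0]]
    - [0,[0,0,0],[0,0,0]]

```text
time_s: 8.47
tool_pos: [0.5644, -0.0526, 0.0066]
tool_rot: [-180.0, 0.0, 88.3]
force: [0.2, 0.5, 0.6]
grip_width: 0.0353
```

```bash
python3 -c "
from h import *
delta(564.3,-57.3,5,88.35)"
```

```text
t 8.47 pos [564.4 -52.6   6.6] rot [-1.7998e+02  5.0000e-02  8.8350e+01] F [0.16 0.49 0.64] w 35.3
cm [-0.47  0.    0.16] deg [-0.02  0.05 -0.  ]
```

Next I'll lower onto the plate, then ease it home in small steps with a light grip.

>>> servo_tool:
  plan:
    - [0,[0,0,0.12],[0,0,0]]
    - [0,[0,0,0.08],[0,0,0]]
    - [0,[0,0,0.05],[0,0,0]]
    - [0,[-0.2,0,0.03],[0,0,0]]
    - [0,[-0.2,0,0.0],[0,0,0]]
  force: 10

```text
time_s: 8.88
tool_pos: [0.5652, -0.0548, 0.005]
tool_rot: [179.9, -0.1, 88.4]
force: [0.0, 4.1, -0.2]
grip_width: 0.036
```

>>> servo_tool:
  plan:
    - [0,[-0.15,0,0],[0,0,0]]
    - [0,[-0.15,0,0],[0,0,0]]

```text
time_s: 9.05
tool_pos: [0.5652, -0.0549, 0.005]
tool_rot: [180.0, -0.3, 88.5]
force: [-1.4, 4.1, 1.8]
grip_width: 0.0358
```

```bash
python3 -c "
from h import *
delta(564.3,-57.3,5,88.35)"
```

```text
t 9.05 pos [565.2 -54.9   5. ] rot [179.97  -0.32  88.48] F [-1.42  4.1   1.84] w 35.8
cm [-0.25 -0.08 -0.  ] deg [ 0.03 -0.32  0.13]
```

>>> servo_tool:
  plan:
    - [0,[-0.25,0,0],[0,0,0]]
    - [0,[-0.25,0,0],[0,0,0]]
    - [0,[-0.3,0,0],[0,0,0]]

```text
time_s: 9.3
tool_pos: [0.5652, -0.0551, 0.005]
tool_rot: [-180.0, -0.8, 88.7]
force: [-1.0, 7.5, 2.1]
grip_width: 0.0358
```

```bash
python3 -c "
from h import *
delta(564.3,-57.3,5,88.35)"
```

```text
t 9.3 pos [565.2 -55.1   5. ] rot [-179.96   -0.85   88.75] F [-1.05  7.48  2.13] w 35.8
cm [-0.22 -0.09 -0.01] deg [-0.04 -0.85  0.4 ]
```

Shim A is home against the stop (7.5 N, no movement). I'll release and lift.

>>> servo_tool:
  plan:
    - [0,[0.05,0,0],[0,0,0]]
    - [0.7,[0,0,0],[0,0,0]]
    - [0.7,[0,0,0],[0,0,0]]
    - [0.7,[0,0,0],[0,0,0]]
    - [0.7,[0,0,0],[0,0.5,0]]
    - [0.7,[0,0,-0.5],[0,0.4,0]]
    - [0.7,[0,0,-1.0],[0,0,0]]
    - [0.7,[0.5,0,-2.0],[0,0,0]]
    - [0.7,[0.5,0,-2.0],[0,0,0]]
    - [0.7,[1,0,-2.0],[0,0,0]]
    - [0.7,[1,0,-1.0],[0,0,0]]
    - [0.7,[0,0,0],[0,0,0]]

```text
time_s: 10.3
tool_pos: [0.565, -0.0338, 0.0968]
tool_rot: [-179.9, -1.5, 88.4]
force: [1.0, 0.0, -0.4]
grip_width: 0.0611
```

```bash
python3 - <<'E'
from h import *
delta(478,301,60,93.4)
import pickle
s=shot("side"); pickle.dump(s,open("s3.pkl","wb"))
print(shims(s,lo=130),shims(s,z=.010,lo=120))
f=lambda c,x,y,w,h:cv2.resize(c["image"][y:y+h,x:x+w],None,fx=5,fy=5,interpolation=cv2.INTER_CUBIC)
cv2.imwrite("pics/g3.png",f(s,320,210,100,100))
E
```

```text
t 10.3 pos [565.  -33.8  96.8] rot [-179.92   -1.46   88.36] F [ 0.99  0.05 -0.36] w 61.1
cm [33.11 -9.64  4.54] deg [-0.01 -1.47 -5.04]
[] []
```

View pics/g3.png

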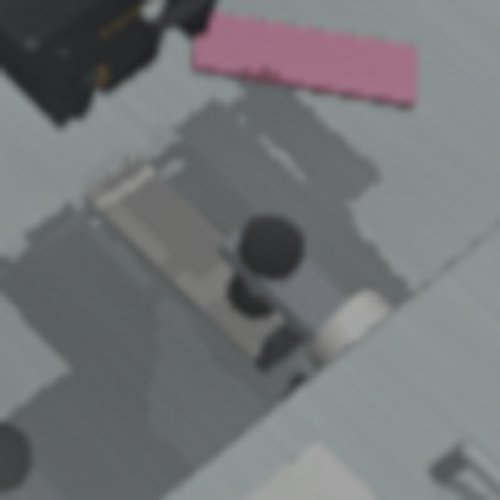

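The crop shows shim A at (190,260) under the foot (250,290), with its inner end at the stop (270,350); the cap is at (270,245). Next is shim B.

>>> servo_tool:
  plan:
    - [0.75,[1.2,-0.3,0],[0,-0.7,-0.5]]
    - [0.75,[2.2,-0.66,0],[0,-0.7,-0.5]]
    - [0.75,[2.2,-0.66,0],[0,0,-0.5]]
    - [0.75,[2.2,-0.66,0],[0,0,-0.5]]
    - [0.75,[2.2,-0.66,0],[0,0,-0.5]]
    - [0.75,[2.2,-0.66,0],[0,0,-0.5]]
    - [0.75,[2.2,-0.66,0],[0,0,-0.5]]
    - [0.75,[2.2,-0.66,0],[0,0,-0.5]]
    - [0.75,[2.2,-0.66,0],[0,0,-0.5]]
    - [0.75,[2.2,-0.66,0],[0,0,-0.5]]
    - [0.75,[2.2,-0.66,0],[0,0,0]]
    - [0.75,[2.2,-0.66,0],[0,0,0]]
    - [0.75,[2.2,-0.66,0],[0,0,0]]
    - [0.75,[2.2,-0.66,0],[0,0,0]]
    - [0.75,[1.2,-0.3,0],[0,0,0]]
    - [0.75,[0,0,0],[0,0,0]]
    - [0.75,[0,0,0],[0,0,0]]
  force: 20

```text
time_s: 11.77
tool_pos: [0.4594, 0.2637, 0.0838]
tool_rot: [-179.2, 1.0, 92.4]
force: [0.7, -0.2, 0.8]
grip_width: 0.0651
```

```bash
python3 -c "
from h import *
delta(477.7,301,25,93.4)"
```

```text
t 11.77 pos [459.4 263.7  83.8] rot [-179.18    1.04   92.38] F [ 0.74 -0.17  0.83] w 65.1
cm [3.75 2.07 5.79] deg [-0.83  1.03 -1.03]
```

>>> servo_tool:
  plan:
    - [0.75,[0.9,0.5,0.5],[-0.8,1.0,-1.0]]
    - [0.75,[0.9,0.5,1.2],[0,0,0]]
    - [0.75,[0.9,0.5,1.2],[0,0,0]]
    - [0.75,[0.9,0.5,1.2],[0,0,0]]
    - [0.75,[0,0,0.8],[0,0,0]]
    - [0.75,[0,0,0],[0,0,0]]
    - [0.75,[0,0,0],[0,0,0]]

```text
time_s: 12.35
tool_pos: [0.4845, 0.2869, 0.0321]
tool_rot: [179.9, 0.4, 92.5]
force: [-0.2, -0.6, 0.9]
grip_width: 0.0653
```

```bash
python3 -c "
from h import *
delta(477.7,301,1.5,93.4)"
```

```text
t 12.35 pos [484.5 286.9  32.1] rot [179.9    0.41  92.52] F [-0.24 -0.58  0.88] w 65.3
cm [ 1.46 -0.62  3.05] deg [ 0.1   0.41 -0.88]
```

>>> servo_tool:
  plan:
    - [0.75,[0.5,-0.2,0.3],[0,0.4,-0.8]]
    - [0.75,[0.5,-0.2,0.5],[0,0,0]]
    - [0.75,[0.4,-0.2,0.5],[0,0,0]]
    - [0.75,[0,0,0.3],[0,0,0]]
    - [0.75,[0,0,0],[0,0,0]]

```text
time_s: 12.77
tool_pos: [0.4783, 0.299, 0.0165]
tool_rot: [179.8, -0.1, 93.2]
force: [-0.3, 0.1, 0.8]
grip_width: 0.065
```

```bash
python3 -c "
from h import *
delta(477.7,301,1.5,93.4)"
```

```text
t 12.77 pos [478.3 299.   16.5] rot [ 1.798e+02 -7.000e-02  9.320e+01] F [-0.33  0.08  0.83] w 65.0
cm [ 0.2  -0.05  1.51] deg [ 0.2  -0.07 -0.2 ]
```

>>> servo_tool:
  plan:
    - [0.75,[0.1,-0.05,0.6],[0.2,0,-0.2]]
    - [0.75,[0.1,0,0.5],[0,0,0]]
    - [0.75,[0,0,0.4],[0,0,0]]
    - [0.75,[0,0,0.1],[0,0,0]]
    - [0.75,[0,0,0],[0,0,0]]

```text
time_s: 13.18
tool_pos: [0.4779, 0.3021, 0.0005]
tool_rot: [180.0, -0.1, 93.5]
force: [-0.7, 0.2, 2.9]
grip_width: 0.0655
```

```bash
python3 -c "
from h import *
delta(477.7,301,1.5,93.4)"
```

```text
t 13.18 pos [477.9 302.1   0.5] rot [ 1.7999e+02 -1.1000e-01  9.3480e+01] F [-0.71  0.24  2.86] w 65.5
cm [-0.11 -0.02 -0.1 ] deg [ 0.01 -0.11  0.08]
```

>>> servo_tool:
  plan:
    - [0.75,[-0.1,0,-0.18],[0,0,0]]
    - [0.75,[0,0,0],[0,0,0]]
    - [0,[0,0,-0.03],[0,0,0]]
    - [0,[0,0,0],[0,0,0]]
    - [0,[0,0,0],[0,0,0]]
    - [0,[0,0,0],[0,0,0]]
    - [0,[0,0,0],[0,0,0]]
    - [0,[0,0,0],[0,0,0]]
    - [0,[0,0,0],[0,0,0]]
    - [0,[0,0,0],[0,0,0]]

```text
time_s: 14.02
tool_pos: [0.4779, 0.3004, 0.0018]
tool_rot: [-180.0, -0.1, 93.5]
force: [-0.2, -0.2, 0.3]
grip_width: 0.0357
```

```bash
python3 -c "
from h import *
delta(477.7,301,1.5,93.4)"
```

```text
t 14.02 pos [477.9 300.4   1.8] rot [-1.7999e+02 -6.0000e-02  9.3460e+01] F [-0.18 -0.16  0.26] w 35.7
cm [ 0.06 -0.02  0.03] deg [-0.01 -0.06  0.06]
```

>>> servo_tool:
  plan:
    - [0,[0,0,-0.8],[0,0,0]]
    - [0,[0,0,-1.5],[0,0,0]]
    - [0,[0,0,-1.5],[0,0,0]]
    - [0,[0,0,-1.5],[0,0,0]]
    - [0,[0,0,-1.0],[0,0,0]]
    - [0,[0,0,0],[0,0,0]]

```text
time_s: 14.52
tool_pos: [0.477, 0.2996, 0.0682]
tool_rot: [-179.9, 0.0, 93.4]
force: [0.2, 0.3, -0.6]
grip_width: 0.035
```

>>> servo_tool:
  plan:
    - [0,[-1.0,0.6,0],[0,0,0.4]]
    - [0,[-1.9,0.7,0],[0,0,0.4]]
    - [0,[-1.9,0.7,0],[0,0,0.4]]
    - [0,[-1.9,0.7,0],[0,0,0.4]]
    - [0,[-1.9,0.7,0],[0,0,0.4]]
    - [0,[-1.9,0.7,0],[0,0,0.4]]
    - [0,[-1.9,0.7,0],[0,0,0.4]]
    - [0,[-1.9,0.7,0],[0,0,0.4]]
    - [0,[-1.9,0.7,0],[0,0,0.3]]
    - [0,[-1.9,0.7,0],[0,0,0.3]]
    - [0,[-1.9,0.7,0],[0,0,0.3]]
    - [0,[-1.9,0.7,0],[0,0,0.3]]
    - [0,[-1.4,0.5,0],[0,0,0]]
    - [0,[-0.6,0.3,0],[0,0,0]]
    - [0,[0,0,0],[0,0,0]]
    - [0,[0,0,0],[0,0,0]]

```text
time_s: 15.85
tool_pos: [0.5723, 0.0355, 0.0573]
tool_rot: [-179.1, 0.7, 88.3]
force: [-0.3, 0.9, -1.0]
grip_width: 0.0358
```

```bash
python3 -c "
from h import *
delta(566,-5,30,88.35)"
```

```text
t 15.85 pos [572.3  35.5  57.3] rot [-179.15    0.66   88.28] F [-0.33  0.93 -0.98] w 35.8
cm [-4.04 -0.46  2.79] deg [-0.86  0.66 -0.08]
```

>>> servo_tool:
  plan:
    - [0,[-0.8,-0.1,0.3],[-0.8,0.6,0]]
    - [0,[-1.0,-0.1,0.7],[0,0,0]]
    - [0,[-1.0,-0.1,0.7],[0,0,0]]
    - [0,[-0.8,-0.1,0.5],[0,0,0]]
    - [0,[0,0,0],[0,0,0]]
    - [0,[0,0,0],[0,0,0]]

```text
time_s: 16.35
tool_pos: [0.5643, -0.0005, 0.0316]
tool_rot: [-179.8, -0.1, 88.6]
force: [0.5, 0.1, 0.1]
grip_width: 0.0353
```

```bash
python3 -c "
from h import *
delta(566,-10,14,88.35)"
```

```text
t 16.35 pos [ 5.643e+02 -5.000e-01  3.160e+01] rot [-1.7985e+02 -7.0000e-02  8.8560e+01] F [0.5  0.06 0.11] w 35.3
cm [-0.95  0.2   1.76] deg [-0.15 -0.07  0.21]
```

>>> servo_tool:
  plan:
    - [0,[-0.4,0.1,0.5],[-0.1,-0.1,0.2]]
    - [0,[-0.4,0.1,0.5],[0,0,0]]
    - [0,[-0.3,0,0.4],[0,0,0]]
    - [0,[0,0,0.15],[0,0,0]]
    - [0,[0,0,0],[0,0,0]]

```text
time_s: 16.77
tool_pos: [0.5666, -0.0114, 0.0145]
tool_rot: [-180.0, 0.0, 88.4]
force: [-0.3, 0.5, 0.1]
grip_width: 0.0356
```

```bash
python3 -c "
from h import *
delta(565.9,-12,11.8,88.35)"
```

```text
t 16.77 pos [566.6 -11.4  14.5] rot [-179.99    0.     88.43] F [-0.27  0.52  0.13] w 35.6
cm [-0.06 -0.07  0.27] deg [-0.01  0.    0.08]
```

>>> servo_tool:
  plan:
    - [0,[-0.4,-0.05,0.15],[0,0,0.1]]
    - [0,[-0.2,0,0.12],[0,0,0]]
    - [0,[0,0,0.1],[0,0,0]]
    - [0,[0,0,0.05],[0,0,0]]
    - [0,[0,0,0],[0,0,0]]

```text
time_s: 17.18
tool_pos: [0.5664, -0.017, 0.011]
tool_rot: [180.0, -0.1, 88.4]
force: [-1.6, 0.1, 1.8]
grip_width: 0.0353
```

```bash
python3 -c "
from h import *
delta(565.9,-18,11.8,88.35)"
```

```text
t 17.18 pos [566.4 -17.   11. ] rot [ 1.800e+02 -6.000e-02  8.838e+01] F [-1.55  0.15  1.84] w 35.3
cm [-0.1  -0.04 -0.08] deg [ 0.   -0.06  0.03]
```

>>> servo_tool:
  plan:
    - [0.5,[0,0,-0.05],[0,0,0]]
    - [0.5,[0,0,0],[0,0,0]]
    - [0.5,[0,-0.05,0],[0,0,0]]
    - [0,[0,0,0],[0,0,0]]
    - [0,[0,0,0],[0,0,0]]
    - [0,[0,0,0],[0,0,0]]
    - [0,[0,0,0],[0,0,0]]
  force: 12

```text
time_s: 17.77
tool_pos: [0.5664, -0.0169, 0.0116]
tool_rot: [179.9, -0.0, 88.4]
force: [0.2, 0.2, 1.0]
grip_width: 0.0358
```

```bash
python3 -c "
from h import *
delta(565.0,-54.1,11.4,88.35)
s=shot('side')
cv2.imwrite('pics/g4.png',cv2.resize(s['image'][200:300,310:430],None,fx=5,fy=5,interpolation=cv2.INTER_CUBIC))"
```

```text
t 17.77 pos [566.4 -16.9  11.6] rot [ 1.799e+02 -4.000e-02  8.841e+01] F [0.25 0.18 1.04] w 35.8
cm [-3.72 -0.04  0.02] deg [ 0.1  -0.04  0.06]
```

View pics/g4.png

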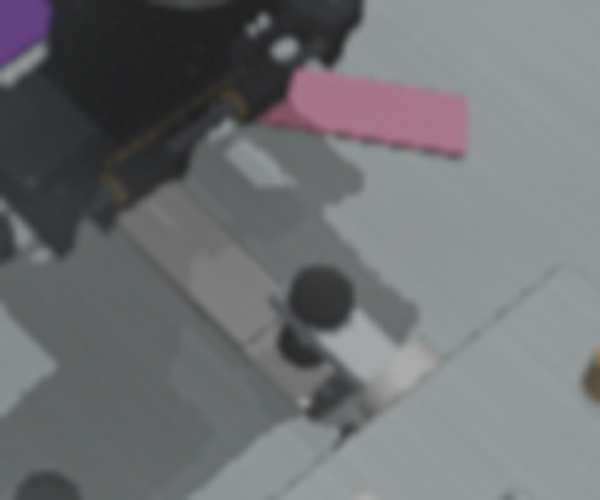

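The crop shows shim B flat on shim A and aligned with it, its front edge (265,335) just in front of the foot. Now I'll slide it in.

>>> servo_tool:
  plan:
    - [0,[-0.4,0,0.02],[0,0,0]]
    - [0,[-0.4,0,0.02],[0,0,0]]
    - [0,[-0.4,0,0.02],[0,0,0]]
    - [0,[0,0,0],[0,0,0]]

```text
time_s: 18.15
tool_pos: [0.567, -0.0288, 0.0117]
tool_rot: [179.8, -0.1, 88.5]
force: [-0.7, -0.6, 0.7]
grip_width: 0.0358
```

```bash
python3 -c "
from h import *
delta(565.0,-54.1,11.6,88.35)"
```

```text
t 18.15 pos [567.  -28.8  11.7] rot [ 1.7981e+02 -1.2000e-01  8.8470e+01] F [-0.74 -0.58  0.66] w 35.8
cm [-2.53 -0.13  0.  ] deg [ 0.19 -0.12  0.12]
```

>>> servo_tool:
  plan:
    - [0,[-0.4,-0.05,0.02],[0.2,-0.1,0.1]]
    - [0,[-0.4,-0.05,0.02],[0,0,0]]
    - [0,[-0.4,-0.03,0.02],[0,0,0]]
    - [0,[-0.4,0,0.02],[0,0,0]]
    - [0,[-0.2,0,0],[0,0,0]]
    - [0,[0,0,0],[0,0,0]]

```text
time_s: 18.65
tool_pos: [0.566, -0.0487, 0.0116]
tool_rot: [179.9, -0.1, 88.3]
force: [0.6, 2.3, 1.9]
grip_width: 0.0356
```

```bash
python3 -c "
from h import *
delta(565.0,-54.1,11.6,88.35)"
```

```text
t 18.65 pos [566.  -48.7  11.6] rot [ 1.7991e+02 -7.0000e-02  8.8320e+01] F [0.6  2.27 1.91] w 35.6
cm [-0.54 -0.09  0.  ] deg [ 0.09 -0.07 -0.03]
```

>>> servo_tool:
  plan:
    - [0,[-0.25,-0.03,0],[0,0,0]]
    - [0,[-0.2,-0.03,0],[0,0,0]]
    - [0,[-0.2,0,0],[0,0,0]]

```text
time_s: 18.9
tool_pos: [0.5652, -0.0548, 0.0116]
tool_rot: [179.9, -0.1, 88.3]
force: [0.3, 7.9, 3.8]
grip_width: 0.0362
```

>>> servo_tool:
  plan:
    - [0,[-0.15,0,0],[0,0,0]]
    - [0,[-0.15,0,0],[0,0,0]]

```text
time_s: 19.07
tool_pos: [0.5652, -0.0548, 0.0116]
tool_rot: [179.9, -0.4, 88.4]
force: [0.9, 4.9, 3.4]
grip_width: 0.0359
```

Shim B is home at the expected spot (5–8 N). I'll release, lift and close the fingers for the press.

>>> servo_tool:
  plan:
    - [0,[0.05,0,0],[0,0,0]]
    - [0.7,[0,0,0],[0,0,0]]
    - [0.7,[0,0,0],[0,0,0]]
    - [0.7,[0,0,0],[0,0,0]]
    - [0.7,[0,0,0],[0,0,0]]
    - [0.7,[0,0,-0.5],[0,0.3,0]]
    - [0.7,[0,0,-1.0],[0,0,0]]
    - [0.7,[0.3,0,-2.0],[0,0,0]]
    - [0.7,[0.5,0,-2.0],[0,0,0]]
    - [0,[0.5,0,-2.0],[0,0,0]]
    - [0,[0.5,0,-1.0],[0,0,0]]
    - [0,[0,0,0],[0,0,0]]
    - [0,[0,0,0],[0,0,0]]
    - [0,[0,0,0],[0,0,0]]
    - [0,[0,0,0],[0,0,0]]
  force: 20

```text
time_s: 20.32
tool_pos: [0.5625, -0.0432, 0.1008]
tool_rot: [-179.8, -0.3, 88.1]
force: [0.2, 0.4, -1.2]
grip_width: 0.0286
```

```bash
python3 - <<'E'
from h import *
delta(562.5,-129.5,95,88.35)
s=shot('side')
cv2.imwrite('pics/g5.png',cv2.resize(s['image'][200:320,290:430],None,fx=5,fy=5,interpolation=cv2.INTER_CUBIC))
E
```

```text
t 20.32 pos [562.5 -43.2 100.8] rot [-179.79   -0.28   88.14] F [ 0.24  0.41 -1.24] w 28.6
cm [-8.63  0.28  0.53] deg [-0.21 -0.28 -0.21]
```

View pics/g5.png

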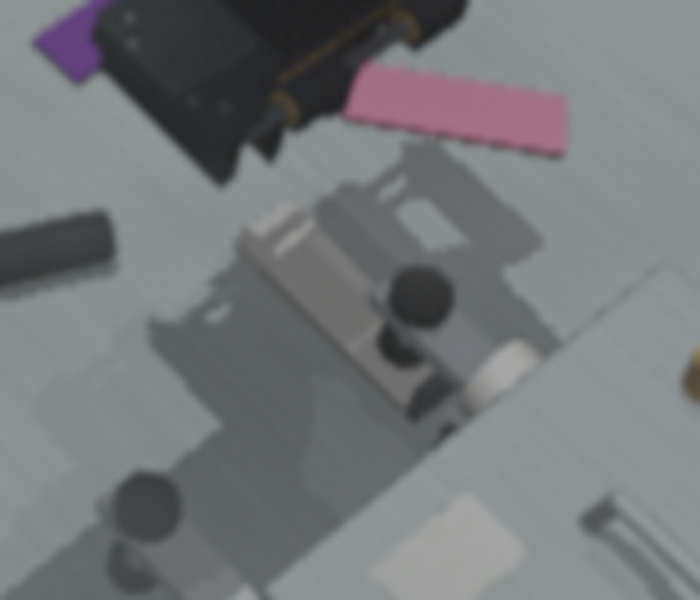

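The crop shows the stack flush at its outer end (240–300,210–250), where shim A's end was before, and the inner end at the stop (430,395). The line across it at (355,345) is the shadow boundary that also showed with shim A alone. Now I'll move above the cap.

>>> servo_tool:
  plan:
    - [0,[-0.8,0.05,0],[-0.2,-0.3,0]]
    - [0,[-1.5,0.05,0],[0,0,0]]
    - [0,[-1.5,0.05,0],[0,0,0]]
    - [0,[-1.5,0.05,0],[0,0,0]]
    - [0,[-1.5,0.05,0],[0,0,0]]
    - [0,[-1.0,0.05,0],[0,0,0]]
    - [0,[-0.5,0,0],[0,0,0]]
    - [0,[0,0,0],[0,0,0]]
    - [0,[0,0,0],[0,0,0]]

```text
time_s: 21.12
tool_pos: [0.5575, -0.1338, 0.0934]
tool_rot: [-179.3, 0.3, 88.1]
force: [0.4, 0.5, 0.6]
grip_width: 0.0004
```

```bash
python3 -c "
from h import *
delta(562.5,-129.5,70,88.35)"
```

```text
t 21.12 pos [ 557.5 -133.8   93.4] rot [-179.28    0.27   88.06] F [0.37 0.49 0.55] w 0.4
cm [0.46 0.52 2.34] deg [-0.73  0.27 -0.3 ]
```

>>> servo_tool:
  plan:
    - [0,[0.25,0.3,0.2],[-0.7,0.3,-0.3]]
    - [0,[0.2,0.3,0.5],[0,0,0]]
    - [0,[0,0,0.7],[0,0,0]]
    - [0,[0,0,0.5],[0,0,0]]
    - [0,[0,0,0],[0,0,0]]
    - [0,[0,0,0],[0,0,0]]

```text
time_s: 21.62
tool_pos: [0.5644, -0.1243, 0.0714]
tool_rot: [-180.0, -0.2, 88.7]
force: [0.6, -0.6, 0.2]
grip_width: 0.0005
```

```bash
python3 -c "
from h import *
delta(562.5,-129.5,67,88.35)"
```

```text
t 21.62 pos [ 564.4 -124.3   71.4] rot [-179.98   -0.18   88.72] F [ 0.64 -0.62  0.19] w 0.5
cm [-0.53 -0.18  0.43] deg [-0.02 -0.18  0.37]
```

>>> servo_tool:
  plan:
    - [0,[-0.3,-0.1,0],[0,-0.2,0.3]]
    - [0,[-0.2,-0.1,0.1],[0,0,0]]
    - [0,[0,0,0.2],[0,0,0]]
    - [0,[0,0,0.15],[0,0,0]]
    - [0,[0,0,0.1],[0,0,0]]

```text
time_s: 22.03
tool_pos: [0.5625, -0.1295, 0.0661]
tool_rot: [180.0, 0.0, 88.4]
force: [-1.1, 1.1, 3.6]
grip_width: 0.0004
```

```bash
python3 -c "
from h import *
delta(562.5,-129.5,66,88.35)"
```

```text
t 22.03 pos [ 562.5 -129.5   66.1] rot [1.7998e+02 3.0000e-02 8.8410e+01] F [-1.09  1.1   3.61] w 0.4
cm [-0.    0.    0.01] deg [0.02 0.03 0.06]
```

>>> servo_tool:
  plan:
    - [0,[0,0,0.2],[0,0,0]]
    - [0,[0,0,0.2],[0,0,0]]
    - [0,[0,0,0.2],[0,0,0]]

```text
time_s: 22.28
tool_pos: [0.5628, -0.1293, 0.0652]
tool_rot: [180.0, -0.1, 88.4]
force: [-6.6, 1.5, 15.4]
grip_width: 0.0007
```

>>> servo_tool:
  plan:
    - [0,[0,-0.05,0.15],[0,0,0]]
    - [0,[0,-0.05,0.15],[0,0,0]]
    - [0,[0,-0.03,0.15],[0,0,0]]
    - [0,[0,-0.03,0.15],[0,0,0]]

```text
time_s: 22.62
tool_pos: [0.5628, -0.1293, 0.0653]
tool_rot: [179.8, -0.3, 88.4]
force: [-4.4, 0.5, 10.3]
grip_width: 0.0005
```

>>> servo_tool:
  plan:
    - [0,[0,-0.05,0.2],[0.1,0,0]]
    - [0,[0,-0.05,0.2],[0.1,0,0]]
    - [0,[0,-0.05,0.2],[0.1,0,0]]
    - [0,[0,-0.05,0.2],[0.1,0,0]]
    - [0,[0,-0.05,0.2],[0.1,0,0]]
    - [0,[0,-0.05,0.2],[0.1,0,0]]
    - [0,[0,-0.05,0.2],[0,0,0]]
    - [0,[0,-0.05,0.2],[0,0,0]]
    - [0,[0,-0.05,0.2],[0,0,0]]
    - [0,[0,-0.05,0.2],[0,0,0]]

```text
time_s: 23.45
tool_pos: [0.5628, -0.1293, 0.0653]
tool_rot: [179.8, -0.8, 88.4]
force: [-4.5, 1.4, 12.2]
grip_width: -0.0
```

The press held 10–15 N for about 1.4 s, and the cap gave about 0.8 mm, under the 3 mm limit. I'll lift clear.

>>> servo_tool:
  plan:
    - [0,[0,0,-0.2],[0,0,0]]
    - [0,[0,0,-0.5],[0,0.4,0]]
    - [0,[0,0,-1.0],[0,0.3,0]]
    - [0,[0,0,-2.0],[0,0,0]]
    - [0,[0,0,-2.0],[0,0,0]]
    - [0.5,[1.0,0,-2.0],[0,0,0]]
    - [0.5,[2.0,0,-2.0],[0,0,0]]
    - [0.5,[2.5,0,-1.0],[0,0,0]]
    - [0.5,[2.5,0,0],[0,0,0]]
    - [0.5,[2.5,-0.5,0],[0,0,0]]
    - [0.5,[2.5,-0.5,0],[0,0,0]]
    - [0.5,[2.5,-0.5,0],[0,0,0]]
    - [0.5,[1.5,0,0],[0,0,0]]
    - [0.5,[0,0,0],[0,0,0]]
    - [0.5,[0,0,0],[0,0,0]]

```text
time_s: 24.7
tool_pos: [0.5538, 0.0396, 0.1907]
tool_rot: [179.3, -1.6, 87.8]
force: [-0.8, -0.5, 0.4]
grip_width: 0.043
```

```bash
python3 - <<'E'
from h import *
delta(562.5,-129.5,66,88.35)
c=shot("top"); s=shot('side')
f=lambda c,x,y,w,h:cv2.resize(c["image"][y:y+h,x:x+w],None,fx=4,fy=4,interpolation=cv2.INTER_CUBIC)
cv2.imwrite('pics/g6.png',np.hstack([f(c,320,160,100,110),f(s,300,210,95,110)]))
E
```

```text
t 24.7 pos [553.8  39.6 190.7] rot [179.31  -1.65  87.82] F [-0.79 -0.52  0.4 ] w 43.0
cm [-17.21   1.37  11.99] deg [ 0.7  -1.64 -0.54]
```

View pics/g6.png

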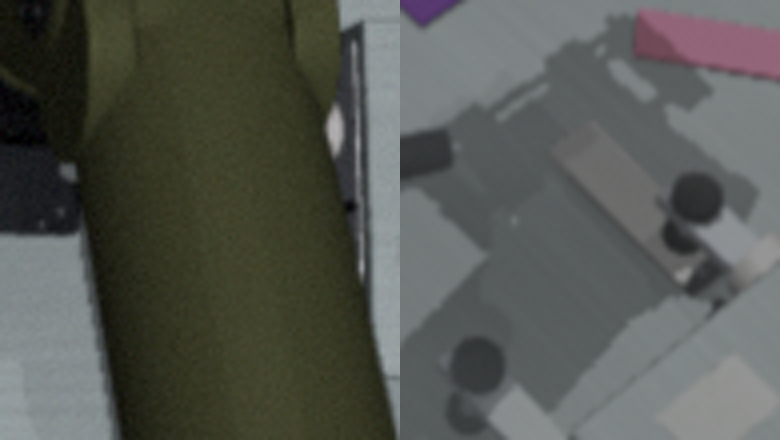

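The stack lies under the foot. The caps are at side-view pixels (374.3,259.3) and (319.3,301.3), within half a pixel of the start, so the pump was not shoved. The arm is clear.

```bash
python3 -c "
from h import *
print(env.sign_off())"
```

```text
the job is handed in; nothing more can be done
None
```

The pump no longer rocks: pressing the cap with about 10–15 N for roughly 1.4 s moved it only about 0.8 mm, against the 3 mm limit. I handed the job in at about 25 s of the 67 s allowed; it reports no verdict.

- **Shims:** both views, and contact when I lowered the first shim, showed the plate is 4 mm thick, so two white shims were needed. I slid each one lengthwise under the short foot, the second on top of the first. Each stopped against the stop with at most about 8 N measured.
- **Last checks:** in the side view the stack is flush under the foot and both pump caps are within half a pixel of where they started, so the pump was not shoved. The gripper was open with nothing in it and the arm was clear.
- **What disagreed:**
  - The first shim stopped about 2 mm before my camera estimate, which is within the calibration error.
  - The press carried up to 6.6 N sideways along x, but nothing shifted.
  - In the last top view the arm hid the foot, so only the side view confirmed the final placing.

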